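Put the studied bones back into their foam cut-outs

ROBOT

A 7-joint arm with a two-finger parallel gripper is mounted at the origin on the work surface. World frame = base frame: x ahead of the robot, y to its left, z up, the work surface at z = 0. Lengths are in m, angles in rad, forces in N, time in s.
With the tool pointing down it reaches from about 0.425 to 0.95 m from the base axis. Payload 4.7 kg.
Tool frame: the origin (TCP) lies on the centre line of the jaws, within the pads' length; the fingertips stand bot.finger_overhang ahead of it and the grasp point (between the pads) lies 2 mm behind it (bot.finger_overhang is the distance from the TCP to the fingertips, in m); z points along the fingers, y is the line along which they close (so a half turn about z gives the same grasp; the last joint's range is limited). The gripper opens to 85 mm and grips with 20 to 120 N. Pads are 22 mm wide; open, the fingers measure 114 mm over their backs; the gripper's body (76 mm by 85 mm) begins 54 mm behind the grasp point. The pads swing forward as they close: fully open they stand 13 mm farther back than shut.
Start: joints at [-0.029, 0.469, -0.049, 1.532, 0.024, 1.141, -0.082], TCP at [0.675, 0, 0.248] pointing down, gripper open.
Joint ranges: [-2.59, 2.59], [-0.33, 1.99], [-1.39, 1.29], [0.1, 2.45], [-1.04, 4.18], [0.21, 1.99], [-2.66, 2.66]. Speed limits (rad/s): [2.57, 2.57, 3.14, 3.14, 3.14, 3.14, 3.14].

INTERFACE

Orientations are given as a rotation vector (axis times angle).
In Python, from workcell import get_obs, read_camera, camera_params, order, bot gives the robot as it stands. The module is installed in compiled form; this text tells all that it offers.
- The arm moves only by the tool arm_command, never from a script. Its argument "series" is a list of rows, each an object with "linear": the shift along the tool's x, y, z in cm, a list of three; "dr": the turn, a rotation vector about the tool's x, y, z in degrees, a list of three; "claw": the opening, from -1 (shut) to 1 (fully open). In form: [{"linear": [dx, dy, dz], "dr": [rx, ry, rz], "claw": claw}, ...]. A call has 1 to 20 rows; each row shifts and turns the commanded pose from where the row before left it, along the tool's axes as they then stand; what a row does not reach is not made up. A row lasts 1/12 s, in which the tool goes at most 41.7 mm and 7.16 degrees, less where a joint would pass 70% of its speed; a pose out of reach is approached as far as the arm can. A call is refused whole if a number of a shift passes 4.17 or a number of a turn 7.16, either way. A call with a gripper value outside its range is refused whole. The fingers move at their own pace and stop on an object; "squeeze" is the grip in N (left out, the last holds). Time passes only in rows, so rows that do not move let the fingers close. It gives the time, the measured TCP pose, the force, the opening and the grip force at its end, in the units of the state.
- get_obs(): the state, without advancing time (a new reading comes with each control period).
- read_camera(name): name is "scene" or "side" or "wrist"; returns the picture (400x640x3 uint8, red, green, blue); there is no depth.
- camera_params(name): a dict with "mtx" (3x3 intrinsics, pixels), "rvec" (rotation vector, rad) and "tvec" (3), from world to camera coordinates, as OpenCV has them. Camera axes: x right, y down, z forward; pixel columns grow to the right and rows downward; lengths in m; the calibration is good to about 2 mm. A picture is of the moment at which its call begins: read the wrist's pose just before it. camera_params takes no time and is no camera call; for the wrist camera it gives the pose at the moment of the call.
- order.job_done(): hands the job in; it is judged then, once.
The state is a dict: "time": time; "joint_pos": joint angles; "dq": joint speeds; "effort": joint torques, N m; "position": TCP position; "tool_rot": TCP orientation; "contact_force": force on the tool from outside, world axes, zero at the start; "torque": the same for the moment, N m; "grip_width": opening from 0.0 (shut) to 1.0 (fully open); "grip_force": force on a finger pad.
Only numpy, scipy, OpenCV 4.12 (cv2) and the standard library are available. Lean on these libraries where they do the work, as an engineer would, in place of code of your own. Each camera call takes 0.05 s, during which the arm holds its last target. There are 200 camera calls.

TASK

Four cleaned bones lie on the felt pad after study: a skull, a shoulder blade, a long and a short thigh bone. Put each one back into the cut-out in the drawer that was made for it, lying as it lies on the pad and settled fully down on the floor of its cut-out; set them down, do not drop them, and do not push the jar or the hand lens about.

Things in the scene. Friction and masses are not known exactly. Their poses are not given: they have to be found in the camera images.
- skull_mid (a point): small carnivore skull, 90 mm long, 51 wide over the cheek arches, 37 high, 60 g, teeth down on the 4 mm pad. Point: middle of the braincase, 18.5 mm above the underside, 34 mm from the back end, 56 from the muzzle tip. x to the muzzle, z up. Grip across y at the point: 34 mm wide within 9 mm fore and aft, round about x, widest 20 mm up; the arches begin 13 mm ahead.
- scapula_mid (a point): shoulder blade, 89 x 55 mm, 35 g: flat triangle 5 mm thick lying on the pad with a flat-sided ridge along its middle, 8 mm thick, its top 24 mm above the underside. Point: inside the ridge, 12 mm up, 38 mm from the wide end, 51 from the narrow. x along the ridge to the narrow end, z up. Grip the ridge across y, tips more than 5 mm up, clear of the blade under them.
- femur_long_mid (a point): long thigh bone, 124 mm long, 45 g: round shaft 12 mm thick between knobbed ends 31 mm wide and 20 mm high, on which it lies on the pad. Point: middle of the shaft, 10 mm above the underside. x along the bone, z up. Grip the shaft across y.
- femur_short_mid (a point): short thigh bone, 88 mm long, 25 g: round shaft 10 mm thick between knobbed ends 25 mm wide and 16 mm high, on which it lies on the pad. Point: middle of the shaft, 8 mm above the underside. x along the bone, z up. Grip the shaft across y.
- tray_skull: card tray 170 x 110 x 28 mm, fixed in the drawer (walls 47 mm), white foam (top 26 mm above the tray's underside) with one cut-out, dark floor 12 mm above the underside. Cut to the skull's outline, 7 mm to spare, 105 mm long; finger scoops make it 91 wide at the origin. Origin: tray underside below the place of the bone's middle; z up, x along the tray to the muzzle end, the narrow one (63 mm off; back end 42): the only way the skull fits.
- tray_blade: card tray 170 x 110 x 28 mm, fixed in the drawer (walls 47 mm), white foam (top 26 mm above the tray's underside) with one cut-out, dark floor 12 mm above the underside. Cut to the shoulder blade's outline, 8 mm to spare, 105 mm long; finger scoops make it 81 wide at the origin. Origin: tray underside below the place of the bone's middle; z up, x along the tray to the narrow end (59 mm off; wide end 46): the only way it fits.
- tray_long: card tray 170 x 110 x 28 mm, fixed in the drawer (walls 47 mm), white foam (top 26 mm above the tray's underside) with one cut-out, dark floor 12 mm above the underside. Cut for the long thigh bone: slot 140 mm long, ends 45 wide, 7 mm to spare; finger scoops make it 71 wide at the origin. Origin: tray underside below the place of the bone's middle; z up, x along the tray; the bone may lie either way round.
- tray_short: card tray 170 x 110 x 28 mm, fixed in the drawer (walls 47 mm), white foam (top 26 mm above the tray's underside) with one cut-out, dark floor 12 mm above the underside. Cut for the short thigh bone: slot 104 mm long, ends 40 wide, 8 mm to spare; finger scoops make it 69 wide at the origin. Origin: tray underside below the place of the bone's middle; z up, x along the tray; the bone may lie either way round.
- jar: bystander: glass jar with a black lid, 60 mm across, 70 mm high, beyond the pad. Origin: middle of its underside. Leave it alone.
- lens: bystander: hand lens lying on the robot's right, glass 70 mm across, black handle to -x, 175 mm long in all, 14 mm high. Origin: under the middle of the glass. Leave it alone.
Not all that is in view belongs to the job. Leave any yellow look-alike of the part that bears skull_mid alone. Leave any yellow look-alike of the part that bears femur_short_mid alone.

How it is judged:
At the end, for the whole second after the job is handed in: Each bone is at rest in its own cut-out: middle within 15 mm (level) of the tray's and within 5 mm of its height when down on the cut-out's floor, long axis within 0.35 rad, upright within 0.2 rad; none dropped; jar and lens moved under 20 mm (horizontal distance between skull_mid and tray_skull below 0.015 m and z of skull_mid in the frame of tray_skull between 0.0255 and 0.0355 m and angle between the x axis of skull_mid and the x axis of tray_skull, either way round below 0.35 rad and linear speed of each of skull, scapula, femur_long, femur_short below 0.02 m/s and angle between each of skull_mid, scapula_mid, femur_long_mid, femur_short_mid's own z axis and vertical below 0.2 rad and horizontal distance between scapula_mid and tray_blade below 0.015 m and z of scapula_mid in the frame of tray_blade between 0.019 and 0.029 m and angle between the x axis of scapula_mid and the x axis of tray_blade, either way round below 0.35 rad and horizontal distance between femur_long_mid and tray_long below 0.015 m and z of femur_long_mid in the frame of tray_long between 0.017 and 0.027 m and angle between the x axis of femur_long_mid and the x axis of tray_long, either way round below 0.35 rad and horizontal distance between femur_short_mid and tray_short below 0.015 m and z of femur_short_mid in the frame of tray_short between 0.015 and 0.025 m and angle between the x axis of femur_short_mid and the x axis of tray_short, either way round below 0.35 rad); the robot touches nothing.
It fails at once if a bone is dropped or thrown (faster than 0.8 m/s with nothing touching it: a free fall of more than 33 mm) ((linear speed of skull above 0.8 m/s and contact force between skull and anything else below 0.01 N) or (linear speed of scapula above 0.8 m/s and contact force between scapula and anything else below 0.01 N) or (linear speed of femur_long above 0.8 m/s and contact force between femur_long and anything else below 0.01 N) or (linear speed of femur_short above 0.8 m/s and contact force between femur_short and anything else below 0.01 N)).
It fails at once if the jar is pushed more than 20 mm from its place (distance of jar from where it was at the start of the episode above 0.02 m).
It fails at once if the hand lens is pushed more than 20 mm from its place (distance of lens from where it was at the start of the episode above 0.02 m).
It also fails if it takes over 112 s, if anything falls off the work surface, if the arm or the gripper's body presses on something with over 40 N, if the wrist force passes 120 N, or if a joint passes its speed limit or range.

## Working session

There is one attempt and no reset: what is moved stays moved. The work goes in short steps, Python scripts to look and compute and a tool call to move; the robot and the scene stay as the last step left them, time stands still between calls to the robot, and variables do not carry over. Pictures are saved under pics/ and viewed, at most 14 in all, crops included, and the job is handed in when it is done.

Besides the shell and the picture viewer there is one more tool, called after "Request:" as name(argument=value, ...) on one line, values as JSON. arm_command: Moves the arm, as the interface text tells. Its arguments: {"type":"object","properties":{"series":{"type":"array"},"squeeze":{"type":"number"}},"required":["series"]}

```bash
mkdir -p pics; cat > h.py <<'E'
import numpy as np, cv2
from workcell import get_obs, read_camera, camera_params, order, bot
from scipy.spatial.transform import Rotation as R
def ray(p,px):
    K=np.array(p["mtx"],float).reshape(3,3);Rm=R.from_rotvec(np.ravel(p["rvec"])).as_matrix();t=np.ravel(p["tvec"])
    d=Rm.T@np.linalg.inv(K)@np.array([px[0],px[1],1.]);return -Rm.T@t,d/np.linalg.norm(d)
def onz(p,px,z):
    o,d=ray(p,px);return o+d*(z-o[2])/d[2]
def tri(obs):
    A=np.zeros((3,3));b=np.zeros(3)
    for p,px in obs:
        o,d=ray(p,px);M=np.eye(3)-np.outer(d,d);A+=M;b+=M@o
    x=np.linalg.solve(A,b);return x,[np.linalg.norm((np.eye(3)-np.outer(d,d))@(x-o)) for o,d in [ray(p,q) for p,q in obs]]
def proj(p,X):
    return cv2.projectPoints(np.float64(X).reshape(-1,1,3),np.ravel(p["rvec"]),np.ravel(p["tvec"]),np.array(p["mtx"],float).reshape(3,3),None)[0].reshape(-1,2)
def save(n,im,s=1.25): cv2.imwrite("pics/"+n,cv2.resize(im[...,::-1],None,fx=s,fy=s,interpolation=cv2.INTER_CUBIC))
E
python3 - <<'E'
from h import *
import pickle
print(get_obs(), bot.finger_overhang)
D={}
for n in ["scene","side","wrist"]:
    p=camera_params(n);im=read_camera(n);D[n]=(p,im);save(n+"0.png",im);o,d=ray(p,(320,200));print(n,o,d)
pickle.dump(D,open("d0.pkl","wb"))
E
```

```text
{'time': 0.0, 'joint_pos': array([-0.02888597,  0.46943566, -0.04858472,  1.53372105,  0.0240722 ,
        1.14102468, -0.08230403]), 'dq': array([-9.06580495e-04,  1.34661707e-03,  2.86340131e-04, -9.56330404e-04,
        4.25028485e-05,  1.94241448e-04, -1.16768748e-03]), 'effort': array([ 1.18357209e-03, -5.10321057e+01, -4.63755790e-02, -2.37716943e+01,
        1.05899444e-02,  7.35067850e-03,  1.56414734e-05]), 'position': array([6.74427006e-01, 2.22553620e-06, 2.47253783e-01]), 'tool_rot': array([-2.22047414, -2.22045956,  0.00228596]), 'contact_force': array([ 0.85622065, -0.40506452, -0.28439762]), 'torque': array([-0.05408933, -0.05610769, -0.02636495]), 'grip_force': 0.0, 'grip_width': 1.0018657884855873} 0.017
scene [ 1.0737583  -0.58072805  0.7820209 ] [-0.5099562   0.48445498 -0.71080802]
side [0.12589173 0.69569145 0.920458  ] [ 0.34651294 -0.62784704 -0.69694826]
wrist [0.67630803 0.08146569 0.37227592] [-2.38512750e-04 -3.09448642e-01 -9.50916127e-01]
```

View pics/scene0.png

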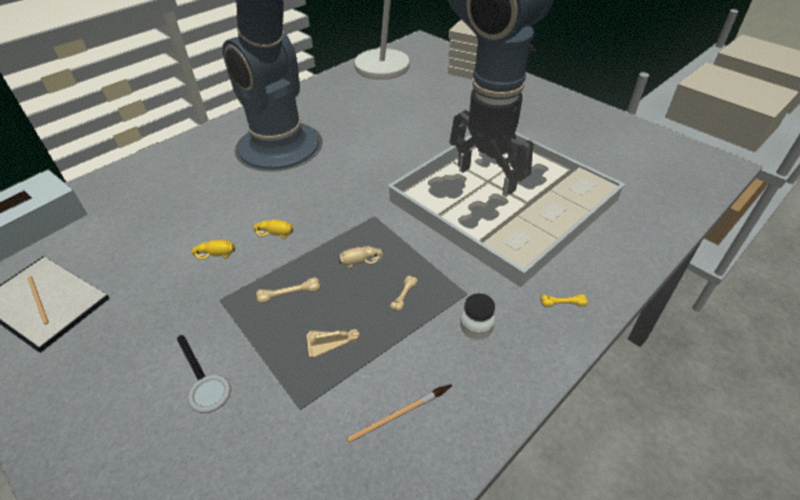

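View pics/side0.png

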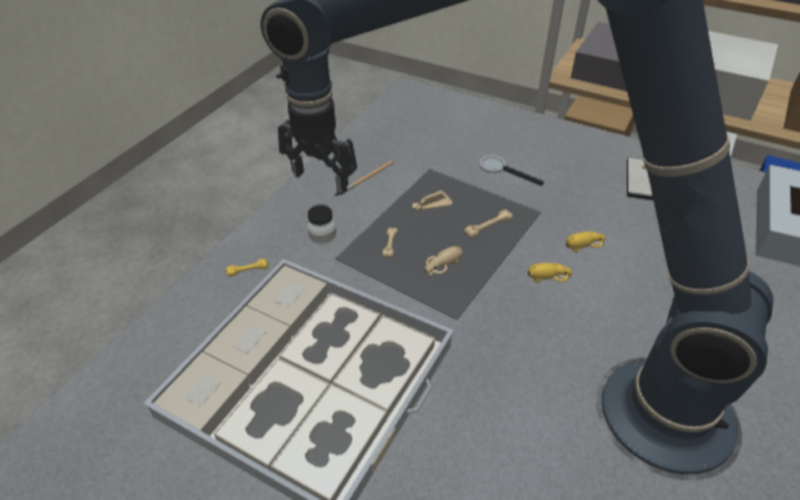

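View pics/wrist0.png

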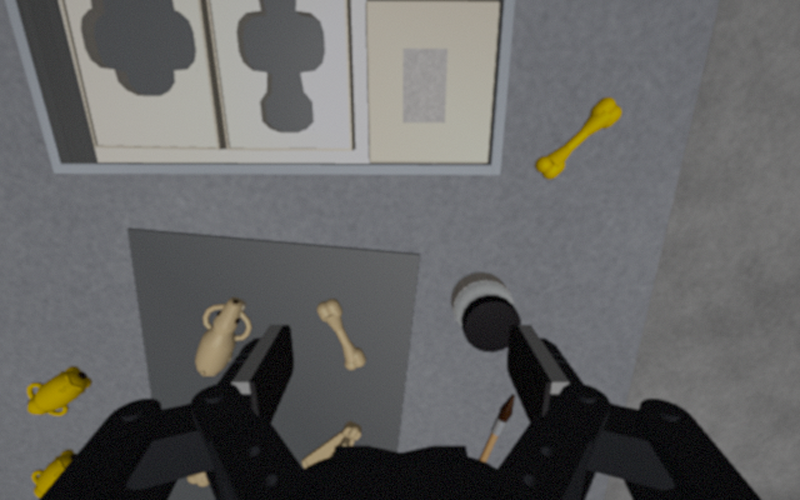

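The scene picture shows the bones on the pad at (288,291) long femur, (360,256) skull, (403,293) short femur and (333,342) scapula. The yellow look-alikes lie off the pad. The side picture shows four cut-outs: femur at (330,335) and (330,439), broad ones at (384,364) and (275,408). Next are enlarged crops.

```bash
python3 - <<'E'
from h import *
import pickle
D=pickle.load(open("d0.pkl","rb"))
s=D["side"][1];c=D["scene"][1]
def crop(im,x,y,w,h,k):
    a=cv2.resize(im[y:y+h,x:x+w],None,fx=k,fy=k,interpolation=cv2.INTER_CUBIC)
    for i in range(0,w,20): cv2.putText(a,str(x+i),(i*k,8),0,.3,(255,0,0));cv2.line(a,(i*k,8),(i*k,12),(255,0,0))
    for i in range(0,h,20): cv2.putText(a,str(y+i),(0,i*k+4),0,.3,(255,0,0));cv2.line(a,(20,i*k),(24,i*k),(255,0,0))
    return a
save("a.png",crop(s,120,205,250,195,3),1)
A=crop(s,320,140,100,90,4);B=crop(c,195,185,150,110,4)
A=cv2.copyMakeBorder(A,0,440-360,0,0,0)[:440]
m=np.hstack([A[:,:400],B[:440]]);save("b.png",m,0.8)
E
```

```text
(no output)
```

View pics/a.png

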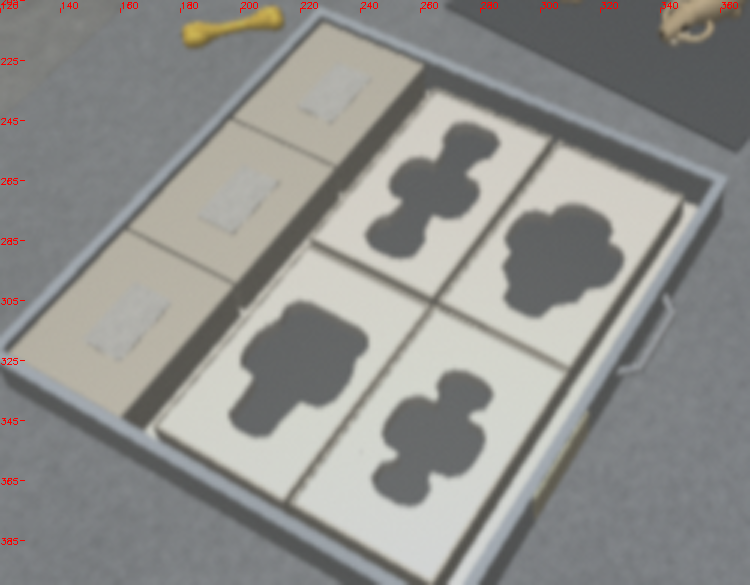

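View pics/b.png

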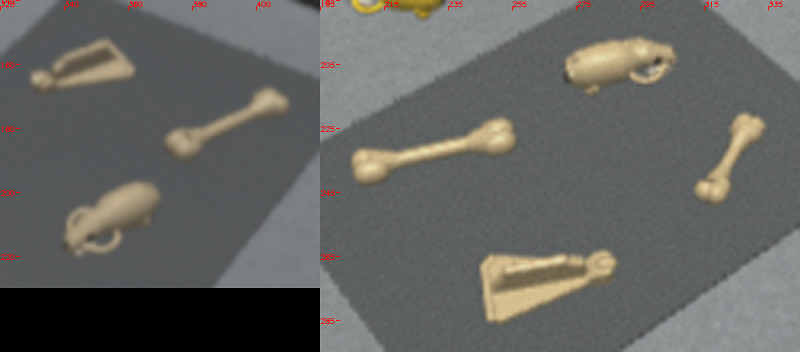

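```bash
python3 - <<'E'
from h import *
import pickle
np.set_printoptions(precision=4,suppress=True)
D=pickle.load(open("d0.pkl","rb"));s=D["side"][0];c=D["scene"][0];w=D["wrist"][0]
f=lambda x,y:(x/3+120,y/3+205)
print("tray corner",tri([(s,f(435,90)),(w,(281.6,118.4))]),tri([(s,f(553,142)),(w,(182,118.4))]))
print("drawer front corners",tri([(s,f(722,178)),(w,(47,137))]),tri([(s,f(320,12)),(w,(399,137))]))
for n,a in dict(A=[(435,90),(553,142),(434,303),(312,242)],B=[(557,143),(683,200),(567,370),(438,303)],C=[(310,246),(430,306),(288,501),(158,430)],Dd=[(438,308),(566,372),(435,584),(293,506)]).items():
    P=np.array([onz(s,f(*q),.030) for q in a]);print(n,P[:,:2].round(4).tolist(),"c",P.mean(0)[:2],"sides",np.linalg.norm(P-np.roll(P,-1,0),axis=1))
for n,a in dict(Aends=[(484,124),(385,255)],Asc=[(390,172),(480,205)],Dends=[(478,372),(395,503)],Dsc=[(385,420),(484,450)],B=[(605,206),(525,316),(508,225),(622,262)],C=[(345,312),(248,434)]).items():
    P=np.array([onz(s,f(*q),.030) for q in a]);print(n,P[:,:2].round(4).tolist(),np.linalg.norm(P[0]-P[1]),P.mean(0)[:2])
# bones, side crop 4*.8=3.2 scale
g=lambda x,y:(x/3.2+320,y/3.2+140)
k=lambda x,y:((x-320)/3.2+195,y/3.2+185)
for n,a in dict(long=[((183,144),(371,166)),((269,103),(494,136))],short=[None,((746,128),(712,189))],skull=[((72,240),(668,57)),((150,190),(572,72))],scap_ridge_n=[((60,75),(583,260)),((108,43),(500,268))],scapknob=[((42,80),(602,265))]).items():
    if a[0] is None:continue
    print(n,[tri([(s,g(*q[0])),(c,k(*q[1]))]) for q in a])
print([onz(c,k(746,126),.012) ,onz(c,k(712,190),.012)],"side short",[onz(s,q,.012) for q in [(392/1.25,231/1.25),(388/1.25,250/1.25)]])
E
```

```text
tray corner (array([0.6319, 0.0628, 0.0252]), [np.float64(0.002032235297713554), np.float64(0.0020322352977136682)]) (array([0.5201, 0.0629, 0.0231]), [np.float64(0.0016197974125746765), np.float64(0.0016197974125747138)])
drawer front corners (array([0.3811, 0.0454, 0.0429]), [np.float64(0.00042495941029671737), np.float64(0.0004249594102966771)]) (array([0.7605, 0.0438, 0.0381]), [np.float64(0.002621733398382892), np.float64(0.0026217333983826726)])
A [[0.6279, 0.0646], [0.5164, 0.0662], [0.5168, 0.2357], [0.6255, 0.2345]] c [0.5717 0.1502] sides [0.1116 0.1695 0.1086 0.1699]
B [[0.5131, 0.0656], [0.4016, 0.0684], [0.4068, 0.2372], [0.5143, 0.2343]] c [0.459  0.1514] sides [0.1115 0.1688 0.1076 0.1687]
C [[0.6246, 0.2381], [0.518, 0.2391], [0.5171, 0.4062], [0.6241, 0.4078]] c [0.5709 0.3228] sides [0.1067 0.1671 0.107  0.1697]
Dd [[0.512, 0.2378], [0.4066, 0.2389], [0.4046, 0.406], [0.5122, 0.4074]] c [0.4589 0.3225] sides [0.1054 0.1671 0.1077 0.1696]
Aends [[0.5738, 0.0763], [0.5713, 0.2182]] 0.14186724253500987 [0.5725 0.1472]
Asc [[0.612, 0.1522], [0.5341, 0.1459]] 0.078163256
[... 616 characters left out ...]
  0.0161]), [np.float64(0.0020159086466561907), np.float64(0.00201590864665632)]), (array([ 0.465 , -0.1678,  0.0266]), [np.float64(0.002354864475995541), np.float64(0.0023548644759956746)])]
scap_ridge_n [(array([ 0.6024, -0.2749,  0.0154]), [np.float64(0.002704583377448823), np.float64(0.002704583377448817)]), (array([ 0.5765, -0.3236,  0.0281]), [np.float64(0.00043048774769811643), np.float64(0.000430487747698091)])]
scapknob [(array([ 0.6144, -0.2661,  0.0119]), [np.float64(0.0012791573267946833), np.float64(0.0012791573267947368)])]
[array([ 0.5963, -0.1014,  0.012 ]), array([ 0.6227, -0.1639,  0.012 ])] side short [array([ 0.6218, -0.167 ,  0.012 ]), array([ 0.6001, -0.1106,  0.012 ])]
```

Request:
arm_command(series=[{"linear": [-3.3, -1.6, -0.6], "dr": [0, 0, 0], "claw": 1}, {"linear": [-3.3, -1.6, -0.6], "dr": [0, 0, 0], "claw": 1}, {"linear": [-3.3, -1.6, -0.6], "dr": [0, 0, 0], "claw": 1}, {"linear": [-3.3, -1.6, -0.6], "dr": [0, 0, 0], "claw": 1}, {"linear": [-3.3, -1.6, -0.6], "dr": [0, 0, 0], "claw": 1}, {"linear": [-3.3, -1.6, -0.6], "dr": [0, 0, 0], "claw": 1}, {"linear": [-3.3, -1.6, -0.6], "dr": [0, 0, 0], "claw": 1}, {"linear": [-3.3, -1.6, -0.6], "dr": [0, 0, 0], "claw": 1}, {"linear": [-3.3, -1.6, -0.6], "dr": [0, 0, 0], "claw": 1}, {"linear": [-3.3, -1.6, -0.6], "dr": [0, 0, 0], "claw": 1}, {"linear": [0, 0, 0], "dr": [0, 0, 0], "claw": 1}, {"linear": [0, 0, 0], "dr": [0, 0, 0], "claw": 1}, {"linear": [0, 0, 0], "dr": [0, 0, 0], "claw": 1}])

```text
time: 1.23
position: [0.5151, -0.3293, 0.3079]
tool_rot: [-2.221, -2.221, -0.001]
contact_force: [0.6, -0.4, -0.9]
grip_width: 0.998
grip_force: 0.0
```

```bash
python3 - <<'E'
from h import *
import pickle
o=get_obs();p=camera_params("wrist");im=read_camera("wrist");s=read_camera("scene");pickle.dump((p,im,s),open("d1.pkl","wb"));save("w1.png",im);print(o["time"],o["position"],o["dq"].round(3))
E
```

```text
1.2333 [ 0.51512996 -0.32931165  0.30791992] [-0.025  0.001 -0.027  0.001  0.    -0.001  0.001]
```

Request:
arm_command(series=[{"linear": [4, 0, 0], "dr": [0, 0, 0], "claw": 1}, {"linear": [4, 0, 0], "dr": [0, 0, 0], "claw": 1}, {"linear": [4, 0, 0], "dr": [0, 0, 0], "claw": 1}, {"linear": [4, 0, 0], "dr": [0, 0, 0], "claw": 1}, {"linear": [4, 0, 0], "dr": [0, 0, 0], "claw": 1}, {"linear": [4, 0, 0], "dr": [0, 0, 0], "claw": 1}, {"linear": [4, 0, 0], "dr": [0, 0, 0], "claw": 1}, {"linear": [4, 0, 0], "dr": [0, 0, 0], "claw": 1}, {"linear": [4, 0, 0], "dr": [0, 0, 0], "claw": 1}, {"linear": [4, 0, 0], "dr": [0, 0, 0], "claw": 1}, {"linear": [4, 0, 0], "dr": [0, 0, 0], "claw": 1}, {"linear": [0, 0, 0], "dr": [0, 0, 0], "claw": 1}, {"linear": [0, 0, 0], "dr": [0, 0, 0], "claw": 1}, {"linear": [0, 0, 0], "dr": [0, 0, 0], "claw": 1}])

```text
time: 2.5
position: [0.5146, 0.1107, 0.308]
tool_rot: [2.219, 2.224, -0.001]
contact_force: [1.0, 0.4, 0.1]
grip_width: 0.997
grip_force: 0.0
```

```bash
python3 - <<'E'
from h import *
import pickle
o=get_obs();p=camera_params("wrist");im=read_camera("wrist");pickle.dump((p,im),open("d2.pkl","wb"));save("w2.png",im);print(o["time"],o["position"],o["dq"].round(3))
E
```

```text
2.5 [0.51464063 0.11069211 0.30802105] [ 0.03  -0.006  0.031  0.004 -0.002 -0.002 -0.002]
```

View pics/w1.png

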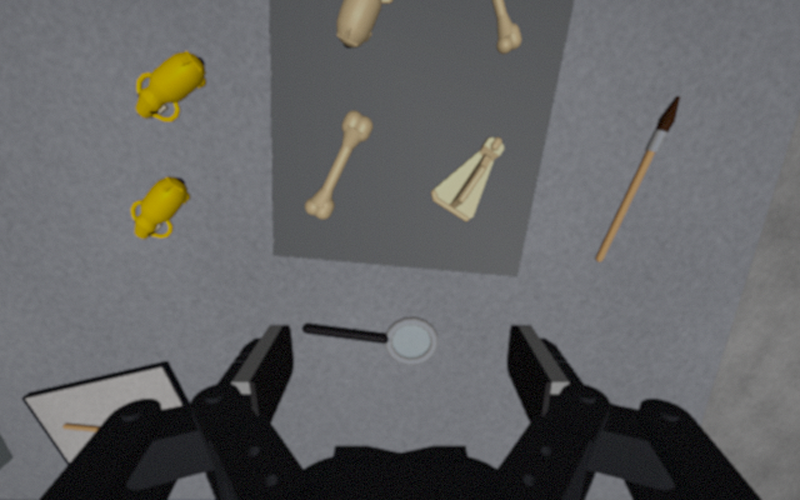

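View pics/w2.png

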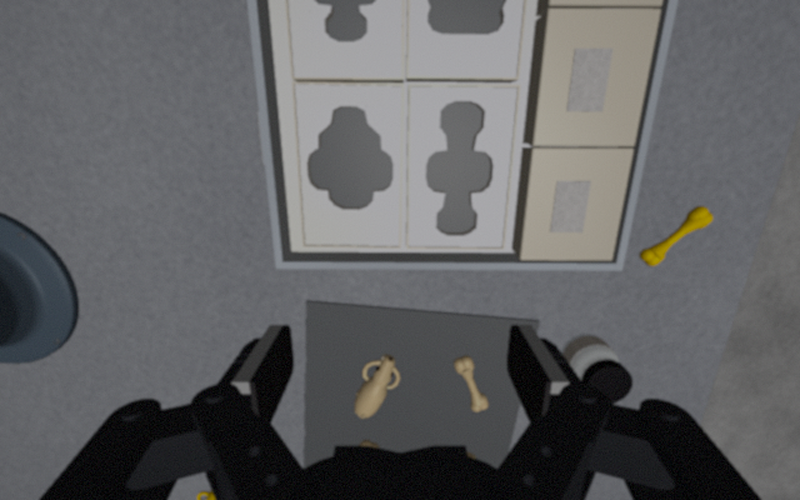

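w1 shows the long femur with ends at (356,127) and (320,206), and the scapula with its knob at (493,148). w2 shows tray B (skull) at (350,160), tray A (long) at (460,168), and on the pad the skull at (376,388) and the short femur at (471,384).

```bash
python3 - <<'E'
from h import *
import pickle
np.set_printoptions(precision=4,suppress=True)
D=pickle.load(open("d0.pkl","rb"));s=D["side"][0];c=D["scene"][0];w=D["wrist"][0]
w1=pickle.load(open("d1.pkl","rb"))[0];w2=pickle.load(open("d2.pkl","rb"))[0]
f=lambda x,y:(x/3+120,y/3+205)
g=lambda x,y:(x/3.2+320,y/3.2+140)
k=lambda x,y:((x-320)/3.2+195,y/3.2+185)
v=lambda x,y:(x/1.25,y/1.25)
def T(n,*o):
    x,e=tri(o);print(n,x,"res mm",(np.array(e)*1e3).round(1))
print("w err check")
T("A pad/larger x",(s,f(435,90)),(w2,v(505,248)));T("AB front",(s,f(554,142)),(w2,v(407,247)));T("ABCD mid",(s,f(436,303)),(w2,v(407,82)))
T("A back +x",(s,f(312,243)),(w2,v(519,84)));T("B -x back",(s,f(567,370)),(w2,v(295,82)));T("B -x front",(s,f(683,200)),(w2,v(305,245)))
for z in (.026,.030):
  for n,a in dict(A_ends=[(462,101),(456,235)],Ascoop=[(427,170),(492,170)],Bends=[(349,106),(350,210)],Bscoop=[(308,165),(392,167)]).items():
    print(z,n,[onz(w2,v(*q),z)[:2] for q in a])
T("long1",(w1,v(356,127)),(s,g(183,142)),(c,k(494,136)));T("long2",(w1,v(320,206)),(s,g(270,102)),(c,k(371,165)))
T("skull muz",(w2,v(388,360)),(s,g(72,240)),(c,k(668,57)));T("skull back",(w2,v(368,411)),(s,g(152,190)),(c,k(572,72)))
T("short1",(w2,v(464,367)),(c,k(746,127)),(s,v(391,232)));T("short2",(w2,v(480,404)),(c,k(712,189)),(s,v(388,251)))
T("scap knob",(w1,v(494,147)),(s,g(42,79)),(c,k(602,265)));
T("ridge back top",(w1,v(457,206)),(s,g(108,43)),(c,k(500,268)));T("ridge front top",(w1,v(487,155)),(s,g(60,75)),(c,k(583,260)))
E
```

```text
w err check
A pad/larger x [0.636  0.0588 0.0198] res mm [2.7 2.7]
AB front [0.5233 0.058  0.0159] res mm [2.5 2.5]
ABCD mid [0.5208 0.2335 0.024 ] res mm [3.1 3.1]
A back +x [0.6324 0.2324 0.023 ] res mm [3.4 3.4]
B -x back [0.4102 0.2342 0.0223] res mm [1.4 1.4]
B -x front [0.4059 0.0616 0.0181] res mm [1.5 1.5]
0.026 A_ends [array([0.5789, 0.2176]), array([0.5798, 0.0775])]
0.026 Ascoop [array([0.5454, 0.1493]), array([0.6146, 0.1494])]
0.026 Bends [array([0.4649, 0.2127]), array([0.4616, 0.1058])]
0.026 Bscoop [array([0.419 , 0.1542]), array([0.5081, 0.1523])]
0.03 A_ends [array([0.5783, 0.2174]), array([0.5792, 0.0786])]
0.03 Ascoop [array([0.5451, 0.1497]), array([0.6136, 0.1498])]
0.03 Bends [array([0.4654, 0.2125]), array([0.4621, 0.1067])]
0.03 Bscoop [array([0.4199, 0.1546]), array([0.5082, 0.1527])]
long1 [ 0.469  -0.2471  0.0159] res mm [2.  1.5 0.7]
long2 [ 0.4245 -0.3309  0.015 ] res mm [2.6 2.8 1.3]
skull muz [ 0.5002 -0.0958  0.0154] res mm [2.  3.  1.1]
skull back [ 0.4681 -0.1686  0.0258] res mm [6.7 6.5 2.1]
short1 [ 0.6036 -0.1144  0.0335] res mm [18.9  5.7 20.7]
short2 [ 0.6188 -0.1533 -0.0042] res mm [22.1  5.9 23.5]
scap knob [ 0.6163 -0.267   0.0134] res mm [2.3 2.7 0.9]
ridge back top [ 0.5779 -0.3258  0.0287] res mm [3.1 2.1 2. ]
ridge front top [ 0.6057 -0.2755  0.0171] res mm [5.  5.6 1.2]
```

```bash
python3 - <<'E'
from h import *
import pickle
np.set_printoptions(precision=4,suppress=True)
D=pickle.load(open("d0.pkl","rb"));s=D["side"][0];c=D["scene"][0]
d1=pickle.load(open("d1.pkl","rb"));w1=d1[0];w2,i2=pickle.load(open("d2.pkl","rb"))
nom=dict(skull=(.462,.147),long=(.576,.149),blade=(.57,.322),short=(.459,.322))
for n,p,im in (("side",s,D["side"][1]),("scene",c,d1[2]),("w2",w2,i2)):
    # ortho-rectify at z=.029, 1 px = .5mm, x -> .38.. .66, y .04...42
    gx,gy=np.meshgrid(np.arange(.38,.66,.0005),np.arange(.04,.42,.0005))
    q=proj(p,np.stack([gx,gy,0*gx+.029],-1)).reshape(*gx.shape,2).astype(np.float32)
    o=cv2.remap(im,q,None,cv2.INTER_LINEAR);g=cv2.cvtColor(o,cv2.COLOR_RGB2GRAY)
    t,b=cv2.threshold(g,0,255,cv2.THRESH_OTSU+cv2.THRESH_BINARY_INV)
    N,l,st,ce=cv2.connectedComponentsWithStats(cv2.morphologyEx(b,cv2.MORPH_OPEN,np.ones((13,13))))
    for k in range(1,N):
        if 12000<st[k,4]<60000: 
            x,y,w,h,a=st[k];print(n,"x",.38+x/2e3,.38+(x+w)/2e3,"y",.04+y/2e3,.04+(y+h)/2e3,"c",[.38+ce[k][0]/2e3,.04+ce[k][1]/2e3],a)
f=lambda x,y:(x/3+120,y/3+205)
k=lambda x,y:((x-320)/3.2+195,y/3.2+185)
g=lambda x,y:(x/3.2+320,y/3.2+140)
v=lambda x,y:(x/1.25,y/1.25)
def T(n,*o):
    x,e=tri(o);print(n,x,"res mm",(np.array(e)*1e3).round(1))
T("short1",(w2,v(464,367)),(c,k(746,127)),(s,v(388,251)));T("short2",(w2,v(480,404)),(c,k(712,189)),(s,v(391,232)))
for n,p,a in (("w1",w1,[v(356,127),v(320,206)]),("s",s,[g(183,142),g(270,102)]),("c",c,[k(494,136),k(371,165)])): print("long",n,[onz(p,q,.015)[:2] for q in a])
for n,p,a in (("w2",w2,[v(464,367),v(480,404)]),("s",s,[v(388,251),v(391,232)]),("c",c,[k(746,127),k(712,189)])): print("short",n,[onz(p,q,.013)[:2] for q in a])
E
```

```text
side x 0.38 0.622 y 0.076 0.42 c [np.float64(0.43580006269030985), np.float64(0.3206095065377037)] 22332
side x 0.541 0.611 y 0.0785 0.217 c [np.float64(0.5758249949688066), np.float64(0.1473308915274703)] 24845
side x 0.4155 0.5055000000000001 y 0.10800000000000001 0.212 c [np.float64(0.4604357715977253), np.float64(0.1570074589078445)] 25674
side x 0.4285 0.496 y 0.271 0.373 c [np.float64(0.461955643844563), np.float64(0.3218596386197888)] 18374
side x 0.5355 0.615 y 0.27699999999999997 0.381 c [np.float64(0.5749870515463917), np.float64(0.32177544329896907)] 24250
scene x 0.38 0.66 y 0.04 0.064 c [np.float64(0.5173578976421418), np.float64(0.05108619194069868)] 25362
scene x 0.541 0.611 y 0.0795 0.2185 c [np.float64(0.5757878036889574), np.float64(0.1488416551556025)] 24614
scene x 0.4155 0.505 y 0.11000000000000001 0.214 c [np.float64(0.4601707016583229), np.float64(0.15862769868585733)] 25568
scene x 0.4275 0.4955 y 0.2735 0.376 c [np.float64(0.46155422442964744), np.float64(0.3241586344285558)] 18322
scene x 0.535 0.615 y 0.27899999999999997 0.3825 c [np.float64(0.5747456943399382), np.float64(0.32350382493102586)] 23922
short1 [ 0.599  -0.1047  0.0153] res mm [1.8 0.5 2.1]
short2 [ 0.6238 -0.1639  0.0132] res mm [2.6 1.  2.2]
long w1 [array([ 0.4708, -0.2468]), array([ 0.4271, -0.3313])]
long s [array([ 0.4678, -0.2481]), array([ 0.4219, -0.3319])]
long c [array([ 0.4674, -0.2464]), array([ 0.4242, -0.3296])]
short w2 [array([ 0.6013, -0.1062]), array([ 0.6265, -0.1654])]
short s [array([ 0.598, -0.107]), array([ 0.6216, -0.1621])]
short c [array([ 0.5976, -0.1027]), array([ 0.6226, -0.1638])]
```

```bash
python3 - <<'E'
from h import *
import pickle
D=pickle.load(open("d0.pkl","rb"));s,si=D["side"];c,ci=D["scene"]
w1,i1,_=pickle.load(open("d1.pkl","rb"));w2,i2=pickle.load(open("d2.pkl","rb"))
def tile(p,im,x0,y0,z):
    gx,gy=np.meshgrid(x0+np.arange(0,.12,.0005),y0+.12-np.arange(0,.12,.0005))
    q=proj(p,np.stack([gx,gy,0*gx+z],-1)).reshape(*gx.shape,2).astype(np.float32)
    o=cv2.remap(im,q,None,cv2.INTER_CUBIC)
    for i in range(0,12): cv2.line(o,(i*20,0),(i*20,4+4*(i%2)),(255,0,0));cv2.line(o,(0,i*20),(4+4*(i%2),i*20),(255,0,0))
    cv2.rectangle(o,(0,0),(239,239),(0,255,0));return o
# skull origin .42,-.20 at z .022 ; scap origin .53,-.36 at z .006
a=np.hstack([tile(p,im,.42,-.20,.022) for p,im in ((s,si),(c,ci),(w2,i2))])
b=np.hstack([tile(p,im,.54,-.36,.009) for p,im in ((s,si),(c,ci),(w1,i1))])
save("m.png",np.vstack([a,b]),1.1)
E
```

```text
(no output)
```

View pics/m.png

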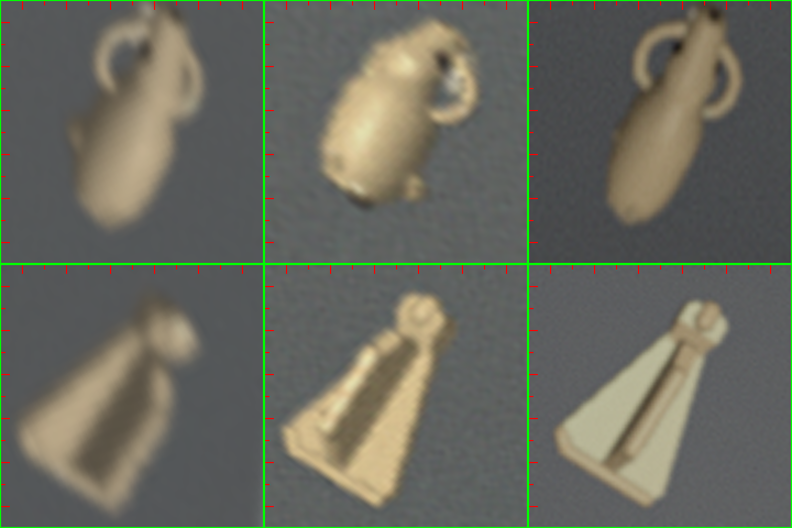

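Side and scene agree on the trays to about 2 mm with the foam top at z≈0.029, so the cut-out floor is at about 0.015. The wrist camera reads about 3 mm high in x. The mosaic puts the skull at about (0.476,-0.147) with yaw 67°, and the scapula at about (0.591,-0.300) with yaw 58.5°. All four targets are bone-coloured and on the pad. The look-alikes are yellow: w1 (170,85) and (160,207), w2 (676,236).

Long femur first.

Request:
arm_command(series=[{"linear": [-3.63, -0.63, 1], "dr": [0, 0, 0], "claw": 0}, {"linear": [-3.63, -0.63, 1], "dr": [0, 0, 0], "claw": 0}, {"linear": [-3.63, -0.63, 1], "dr": [0, 0, 0], "claw": 0}, {"linear": [-3.63, -0.63, 1], "dr": [0, 0, 0], "claw": 0}, {"linear": [-3.63, -0.63, 1], "dr": [0, 0, 0], "claw": 0}, {"linear": [-3.63, -0.63, 1], "dr": [0, 0, 0], "claw": 0}, {"linear": [-3.63, -0.63, 1], "dr": [0, 0, 0], "claw": 0}, {"linear": [-3.63, -0.63, 1], "dr": [0, 0, 0], "claw": 0}, {"linear": [-3.63, -0.63, 1], "dr": [0, 0, 0], "claw": 0}, {"linear": [-3.63, -0.63, 1], "dr": [0, 0, 0], "claw": 0}, {"linear": [-3.63, -0.63, 1], "dr": [0, 0, 0], "claw": 0}, {"linear": [0, 0, 2], "dr": [0, 0, 7], "claw": 0}, {"linear": [0, 0, 2], "dr": [0, 0, 7], "claw": 0}, {"linear": [0, 0, 2], "dr": [0, 0, 7], "claw": 0}, {"linear": [0, 0, 2], "dr": [0, 0, 7], "claw": 0}, {"linear": [0, 0, 0], "dr": [0, 0, 0], "claw": 0}, {"linear": [0, 0, 0], "dr": [0, 0, 0], "claw": 0}])

```text
time: 3.97
position: [0.4445, -0.2899, 0.1178]
tool_rot: [-2.691, -1.619, 0.003]
contact_force: [0.6, 0.4, -0.2]
grip_width: 0.503
grip_force: 0.0
```

```bash
cat >> h.py <<'E'
def go(x,y,z,yaw=None):
    "shift in tool cm to world (x,y,z); yaw = bone yaw deg to grip across"
    o=get_obs();Rm=R.from_rotvec(o["tool_rot"]).as_matrix()
    y0=np.degrees(np.arctan2(Rm[1,0],Rm[0,0]));tilt=np.degrees(np.arccos(-Rm[2,2]))
    print("t %.1f pos %s yaw %.1f tilt %.2f w %.3f lin cm %s"%(o["time"],o["position"].round(4),y0,tilt,o["grip_width"],(100*Rm.T@(np.array([x,y,z])-o["position"])).round(2)), "" if yaw is None else "drz %.1f"%(y0-yaw))
E
python3 - <<'E'
from h import *
go(.4453,-.289,.0235,62)
p=camera_params("wrist");im=read_camera("wrist");import pickle;pickle.dump((p,im),open("d3.pkl","wb"))
for X in ([.4453,-.289,.014],[.4676,-.2473,.014],[.423,-.3307,.014]): 
    q=proj(p,X)[0];cv2.circle(im,(int(q[0]),int(q[1])),2,(255,0,0),-1);print(q)
save("w3.png",im)
E
```

```text
t 4.0 pos [ 0.4445 -0.2899  0.1178] yaw 62.1 tilt 0.13 w 0.503 lin cm [0.12 0.05 9.43] drz 0.1
[318.51718627 207.81227869]
[318.65160166 149.05546176]
[318.39839398 259.73978996]
```

View pics/w3.png

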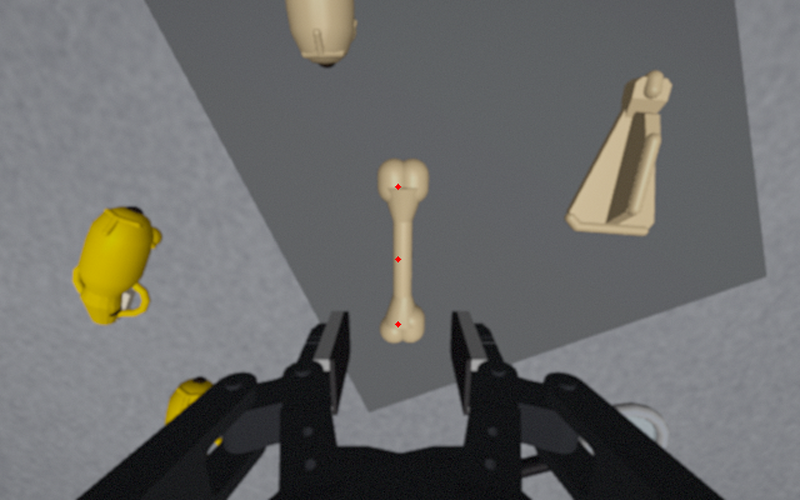

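The wrist picture shows the bone upright between the jaws at (402,260), within 2 mm of the prediction at (398,259). Descending and gripping.

Request:
arm_command(series=[{"linear": [0.12, 0.1, 3], "dr": [0, 0, 0], "claw": 0}, {"linear": [0, 0, 3], "dr": [0, 0, 0], "claw": 0}, {"linear": [0, 0, 2], "dr": [0, 0, 0], "claw": 0}, {"linear": [0, 0, 1.4], "dr": [0, 0, 0], "claw": 0}, {"linear": [0, 0, 0], "dr": [0, 0, 0], "claw": 0}, {"linear": [0, 0, 0], "dr": [0, 0, 0], "claw": -1}, {"linear": [0, 0, 0], "dr": [0, 0, 0], "claw": -1}, {"linear": [0, 0, 0], "dr": [0, 0, 0], "claw": -1}, {"linear": [0, 0, 0], "dr": [0, 0, 0], "claw": -1}, {"linear": [0, 0, 0], "dr": [0, 0, 0], "claw": -1}, {"linear": [0, 0, 0], "dr": [0, 0, 0], "claw": -1}], squeeze=30)

```text
time: 4.93
position: [0.4483, -0.2895, 0.0261]
tool_rot: [2.69, 1.617, 0.003]
contact_force: [-0.8, 0.5, 6.6]
grip_width: 0.115
grip_force: 30.2
```

Request:
arm_command(series=[{"linear": [0, 0, -1], "dr": [0, 0, 0], "claw": -1}, {"linear": [0, 0, -2], "dr": [0, 0, 0], "claw": -1}, {"linear": [0, 0, -3], "dr": [0, 0, 0], "claw": -1}, {"linear": [0, 0, -3], "dr": [0, 0, -7], "claw": -1}, {"linear": [0, 0, -2], "dr": [0, 0, -7], "claw": -1}, {"linear": [0, 0, 0], "dr": [0, 0, -7], "claw": -1}, {"linear": [0, 0, 0], "dr": [0, 0, -7], "claw": -1}, {"linear": [0, 0, 0], "dr": [0, 0, 0], "claw": -1}, {"linear": [0, 0, 0], "dr": [0, 0, 0], "claw": -1}])

```text
time: 5.68
position: [0.447, -0.2887, 0.1349]
tool_rot: [2.225, 2.217, 0.001]
contact_force: [0.7, 1.2, -0.5]
grip_width: 0.122
grip_force: 29.6
```

```bash
python3 - <<'E'
from h import *
go(.576,.149,.10,90)
E
```

```text
t 5.7 pos [ 0.447  -0.2887  0.1349] yaw 89.8 tilt 0.04 w 0.122 lin cm [43.81 12.76  3.5 ] drz -0.2
```

Request:
arm_command(series=[{"linear": [2, 0.6, 0], "dr": [0, 0, 0], "claw": -1}, {"linear": [3.6, 1.05, 0.2], "dr": [0, 0, 0], "claw": -1}, {"linear": [3.6, 1.05, 0.2], "dr": [0, 0, 0], "claw": -1}, {"linear": [3.6, 1.05, 0.2], "dr": [0, 0, 0], "claw": -1}, {"linear": [3.6, 1.05, 0.2], "dr": [0, 0, 0], "claw": -1}, {"linear": [3.6, 1.05, 0.2], "dr": [0, 0, 0], "claw": -1}, {"linear": [3.6, 1.05, 0.2], "dr": [0, 0, 0], "claw": -1}, {"linear": [3.6, 1.05, 0.2], "dr": [0, 0, 0], "claw": -1}, {"linear": [3.6, 1.05, 0.2], "dr": [0, 0, 0], "claw": -1}, {"linear": [3.6, 1.05, 0.2], "dr": [0, 0, 0], "claw": -1}, {"linear": [3.6, 1.05, 0.2], "dr": [0, 0, 0], "claw": -1}, {"linear": [3.6, 1.05, 0.2], "dr": [0, 0, 0], "claw": -1}, {"linear": [2.2, 0.6, 0], "dr": [0, 0, 0], "claw": -1}, {"linear": [0, 0, 0], "dr": [0, 0, 0], "claw": -1}, {"linear": [0, 0, 0], "dr": [0, 0, 0], "claw": -1}, {"linear": [0, 0, 0], "dr": [0, 0, 0], "claw": -1}])

```text
time: 7.02
position: [0.5742, 0.1481, 0.1119]
tool_rot: [2.224, 2.219, -0.003]
contact_force: [0.3, -0.8, -0.4]
grip_width: 0.123
grip_force: 29.6
```

```bash
python3 - <<'E'
from h import *
go(.576,.149,.045,90)
a=read_camera("side")[200:380,160:360];c=read_camera("scene")[80:260,300:500];w=read_camera("wrist")
save("p1.png",np.hstack([cv2.resize(a,(400,360)),cv2.resize(c,(400,360))]),1)
E
```

```text
t 7.0 pos [0.5742 0.1481 0.1119] yaw 89.9 tilt 0.11 w 0.123 lin cm [0.1  0.19 6.69] drz -0.1
```

View pics/p1.png

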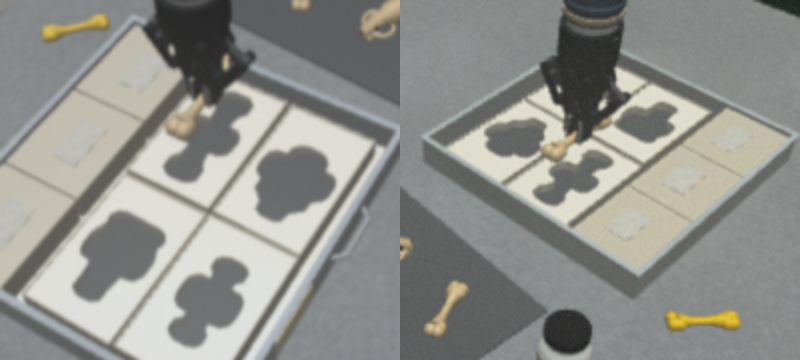

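The crops show the long femur held level, parallel to the slot and over tray A. Lowering it.

Request:
arm_command(series=[{"linear": [0.05, 0.17, 2], "dr": [0, 0, 0], "claw": -1}, {"linear": [0, 0, 2], "dr": [0, 0, 0], "claw": -1}, {"linear": [0, 0, 2], "dr": [0, 0, 0], "claw": -1}, {"linear": [0, 0, 0.6], "dr": [0, 0, 0], "claw": -1}, {"linear": [0, 0, 0.3], "dr": [0, 0, 0], "claw": -1}, {"linear": [0, 0, 0.2], "dr": [0, 0, 0], "claw": -1}, {"linear": [0, 0, 0.1], "dr": [0, 0, 0], "claw": -1}, {"linear": [0, 0, 0], "dr": [0, 0, 0], "claw": -1}, {"linear": [0, 0, 0], "dr": [0, 0, 0], "claw": -1}])

```text
time: 7.92
position: [0.577, 0.1499, 0.0413]
tool_rot: [2.221, 2.221, 0.002]
contact_force: [0.3, -0.7, -0.3]
grip_width: 0.128
grip_force: 29.6
```

Request:
arm_command(series=[{"linear": [0, 0, 0.1], "dr": [0, 0, 0], "claw": -1}, {"linear": [0, 0, 0.1], "dr": [0, 0, 0], "claw": -1}, {"linear": [0, 0, 0.1], "dr": [0, 0, 0], "claw": -1}, {"linear": [0, 0, 0], "dr": [0, 0, 0], "claw": -1}])

```text
time: 8.25
position: [0.5764, 0.1499, 0.0373]
tool_rot: [2.221, 2.222, 0.0]
contact_force: [0.1, -0.4, -0.2]
grip_width: 0.121
grip_force: 29.6
```

Request:
arm_command(series=[{"linear": [0, 0, 0.1], "dr": [0, 0, 0], "claw": -1}, {"linear": [0, 0, 0.1], "dr": [0, 0, 0], "claw": -1}, {"linear": [0, 0, 0], "dr": [0, 0, 0], "claw": -1}, {"linear": [0, 0, 0], "dr": [0, 0, 0], "claw": -1}])

```text
time: 8.58
position: [0.5764, 0.1499, 0.0371]
tool_rot: [2.221, 2.221, 0.0]
contact_force: [-4.4, -1.2, 12.8]
grip_width: 0.124
grip_force: 30.8
```

It touched down at 0.037, as predicted. Releasing and retreating.

Request:
arm_command(series=[{"linear": [0, 0, -0.15], "dr": [0, 0, 0], "claw": -1}, {"linear": [0, 0, 0], "dr": [0, 0, 0], "claw": -0.45}, {"linear": [0, 0, 0], "dr": [0, 0, 0], "claw": -0.45}, {"linear": [0, 0, 0], "dr": [0, 0, 0], "claw": -0.45}, {"linear": [0, 0, -1], "dr": [0, 0, 0], "claw": -0.45}, {"linear": [0, 0, -3], "dr": [0, 0, 0], "claw": -0.45}, {"linear": [0, 0, -4], "dr": [0, 0, 0], "claw": -0.4}, {"linear": [0, 0, -4], "dr": [0, 0, 0], "claw": 0}, {"linear": [0, 0, 0], "dr": [0, 0, 0], "claw": 0}, {"linear": [0, 0, 0], "dr": [0, 0, 0], "claw": 0}])

```text
time: 9.42
position: [0.5782, 0.1504, 0.1604]
tool_rot: [2.219, 2.219, 0.009]
contact_force: [1.0, 0.7, -0.4]
grip_width: 0.5
grip_force: 0.0
```

```bash
python3 - <<'E'
from h import *
go(.610,-.134,.13,113)
E
```

```text
t 9.4 pos [0.5782 0.1504 0.1604] yaw 90.0 tilt 0.39 w 0.500 lin cm [-28.44   3.17   3.  ] drz -23.0
```

Request:
arm_command(series=[{"linear": [-3.55, 0.4, 0.37], "dr": [0, 0, 0], "claw": 0}, {"linear": [-3.55, 0.4, 0.37], "dr": [0, 0, 0], "claw": 0}, {"linear": [-3.55, 0.4, 0.37], "dr": [0, 0, 0], "claw": 0}, {"linear": [-3.55, 0.4, 0.37], "dr": [0, 0, 0], "claw": 0}, {"linear": [-3.55, 0.4, 0.37], "dr": [0, 0, 0], "claw": 0}, {"linear": [-3.55, 0.4, 0.37], "dr": [0, 0, 0], "claw": 0}, {"linear": [-3.55, 0.4, 0.37], "dr": [0, 0, 0], "claw": 0}, {"linear": [-3.55, 0.4, 0.37], "dr": [0, 0, 0], "claw": 0}, {"linear": [0, 0, 0], "dr": [0, 0, -6], "claw": 0}, {"linear": [0, 0, 0], "dr": [0, 0, -6], "claw": 0}, {"linear": [0, 0, 0], "dr": [0, 0, -6], "claw": 0}, {"linear": [0, 0, 0], "dr": [0, 0, -5], "claw": 0}, {"linear": [0, 0, 0], "dr": [0, 0, 0], "claw": 0}, {"linear": [0, 0, 0], "dr": [0, 0, 0], "claw": 0}])

```text
time: 10.58
position: [0.6076, -0.1342, 0.1261]
tool_rot: [-1.736, -2.616, 0.001]
contact_force: [0.0, 0.4, 0.8]
grip_width: 0.5
grip_force: 0.0
```

```bash
cat >> h.py <<'E'
def seg(X,z):
    "bone blob nearest projected X in wrist view -> min area rect back-projected at z"
    p=camera_params("wrist");im=read_camera("wrist").astype(int);q=proj(p,X)[0]
    m=((im[...,0]-im[...,2]>20)&(im[...,0]>100)&(im[...,2]>60)).astype(np.uint8)
    N,l,st,ce=cv2.connectedComponentsWithStats(cv2.morphologyEx(m,cv2.MORPH_CLOSE,np.ones((5,5))))
    k=min([i for i in range(1,N) if st[i,4]>500],key=lambda i:np.hypot(*(ce[i]-q)))
    ys,xs=np.nonzero(l==k);r=cv2.minAreaRect(np.c_[xs,ys].astype(np.float32));b=cv2.boxPoints(r)
    W=np.array([onz(p,a,z)[:2] for a in b]);e=[W[1]-W[0],W[2]-W[1]];e=max(e,key=np.linalg.norm)
    print("pred px",q.round(1),"blob",st[k],"rect",r,"world mid",W.mean(0).round(4),"sides",np.linalg.norm(W[1]-W[0]).round(4),np.linalg.norm(W[2]-W[1]).round(4),"yaw",np.degrees(np.arctan2(e[1],e[0])).round(1))
    return im.astype(np.uint8)
E
python3 - <<'E'
from h import *
go(.610,-.134,.0265,113)
seg([.610,-.134,.012],.012)
E
```

```text
t 10.6 pos [ 0.6076 -0.1342  0.1261] yaw 112.9 tilt 0.13 w 0.500 lin cm [-0.09  0.25  9.96] drz -0.1
pred px [320.8 204.4] blob [ 309  153   32  100 2052] rect ((324.5310974121094, 202.51287841796875), (30.12264633178711, 99.20475006103516), 0.7161598801612854) world mid [ 0.6132 -0.1335] sides 0.0881 0.024 yaw 111.6
```

Request:
arm_command(series=[{"linear": [-0.08, 0.25, 3], "dr": [0, 0, 0], "claw": 0}, {"linear": [0, 0, 3], "dr": [0, 0, 0], "claw": 0}, {"linear": [0, 0, 2.5], "dr": [0, 0, 0], "claw": 0}, {"linear": [0, 0, 1.5], "dr": [0, 0, 0], "claw": 0}, {"linear": [0, 0, 0], "dr": [0, 0, 0], "claw": 0}, {"linear": [0, 0, 0], "dr": [0, 0, 0], "claw": -1}, {"linear": [0, 0, 0], "dr": [0, 0, 0], "claw": -1}, {"linear": [0, 0, 0], "dr": [0, 0, 0], "claw": -1}, {"linear": [0, 0, 0], "dr": [0, 0, 0], "claw": -1}, {"linear": [0, 0, 0], "dr": [0, 0, 0], "claw": -1}, {"linear": [0, 0, 0], "dr": [0, 0, 0], "claw": -1}], squeeze=30)

```text
time: 11.55
position: [0.6121, -0.1341, 0.0287]
tool_rot: [1.733, 2.617, 0.002]
contact_force: [0.1, -0.2, 5.5]
grip_width: 0.094
grip_force: 29.7
```

Request:
arm_command(series=[{"linear": [0, 0, -1], "dr": [0, 0, 0], "claw": -1}, {"linear": [0, 0, -2], "dr": [0, 0, 0], "claw": -1}, {"linear": [0, 0, -3], "dr": [0, 0, 6], "claw": -1}, {"linear": [0, 0, -3], "dr": [0, 0, 6], "claw": -1}, {"linear": [0, 0, -2], "dr": [0, 0, 6], "claw": -1}, {"linear": [0, 0, 0], "dr": [0, 0, 5], "claw": -1}, {"linear": [0, 0, 0], "dr": [0, 0, 0], "claw": -1}, {"linear": [0, 0, 0], "dr": [0, 0, 0], "claw": -1}])

```text
time: 12.22
position: [0.6105, -0.1337, 0.1374]
tool_rot: [-2.218, -2.224, 0.001]
contact_force: [0.1, 0.3, -1.0]
grip_width: 0.095
grip_force: 29.4
```

```bash
python3 - <<'E'
from h import *
go(.462,.3232,.11,90)
E
```

```text
t 12.2 pos [ 0.6105 -0.1337  0.1374] yaw 90.1 tilt 0.03 w 0.095 lin cm [ 45.73 -14.73   2.75] drz 0.1
```

Request:
arm_command(series=[{"linear": [1.85, -0.57, 0], "dr": [0, 0, 0], "claw": -1}, {"linear": [3.5, -1.13, 0.1], "dr": [0, 0, 0], "claw": -1}, {"linear": [3.5, -1.13, 0.1], "dr": [0, 0, 0], "claw": -1}, {"linear": [3.5, -1.13, 0.1], "dr": [0, 0, 0], "claw": -1}, {"linear": [3.5, -1.13, 0.1], "dr": [0, 0, 0], "claw": -1}, {"linear": [3.5, -1.13, 0.1], "dr": [0, 0, 0], "claw": -1}, {"linear": [3.5, -1.13, 0.1], "dr": [0, 0, 0], "claw": -1}, {"linear": [3.5, -1.13, 0.1], "dr": [0, 0, 0], "claw": -1}, {"linear": [3.5, -1.13, 0.1], "dr": [0, 0, 0], "claw": -1}, {"linear": [3.5, -1.13, 0.1], "dr": [0, 0, 0], "claw": -1}, {"linear": [3.5, -1.13, 0.1], "dr": [0, 0, 0], "claw": -1}, {"linear": [3.5, -1.13, 0.1], "dr": [0, 0, 0], "claw": -1}, {"linear": [3.5, -1.13, 0.1], "dr": [0, 0, 0], "claw": -1}, {"linear": [1.85, -0.57, 0], "dr": [0, 0, 0], "claw": -1}, {"linear": [0, 0, 0], "dr": [0, 0, 0], "claw": -1}, {"linear": [0, 0, 0], "dr": [0, 0, 0], "claw": -1}, {"linear": [0, 0, 0], "dr": [0, 0, 0], "claw": -1}])

```text
time: 13.63
position: [0.464, 0.3214, 0.1244]
tool_rot: [2.221, 2.221, -0.004]
contact_force: [0.4, -0.9, -0.3]
grip_width: 0.096
grip_force: 29.4
```

```bash
python3 - <<'E'
from h import *
go(.462,.3232,.045,90)
E
```

```text
t 13.6 pos [0.464  0.3214 0.1244] yaw 90.0 tilt 0.14 w 0.096 lin cm [ 0.19 -0.19  7.94] drz -0.0
```

Request:
arm_command(series=[{"linear": [0.1, -0.15, 3], "dr": [0, 0, 0], "claw": -1}, {"linear": [0, 0, 3], "dr": [0, 0, 0], "claw": -1}, {"linear": [0, 0, 1.2], "dr": [0, 0, 0], "claw": -1}, {"linear": [0, 0, 0.5], "dr": [0, 0, 0], "claw": -1}, {"linear": [0, 0, 0.2], "dr": [0, 0, 0], "claw": -1}, {"linear": [0, 0, 0.1], "dr": [0, 0, 0], "claw": -1}, {"linear": [0, 0, 0], "dr": [0, 0, 0], "claw": -1}, {"linear": [0, 0, 0], "dr": [0, 0, 0], "claw": -1}])

```text
time: 14.3
position: [0.4633, 0.3245, 0.0465]
tool_rot: [2.221, 2.221, 0.004]
contact_force: [0.8, -0.5, 0.4]
grip_width: 0.096
grip_force: 29.4
```

Request:
arm_command(series=[{"linear": [0, 0, 0.1], "dr": [0, 0, 0], "claw": -1}, {"linear": [0, 0, 0.1], "dr": [0, 0, 0], "claw": -1}, {"linear": [0, 0, 0.1], "dr": [0, 0, 0], "claw": -1}, {"linear": [0, 0, 0], "dr": [0, 0, 0], "claw": -1}])

```text
time: 14.63
position: [0.4624, 0.3241, 0.0422]
tool_rot: [2.221, 2.222, 0.0]
contact_force: [-0.1, -1.3, -0.7]
grip_width: 0.093
grip_force: 29.4
```

Request:
arm_command(series=[{"linear": [0, 0, 0.1], "dr": [0, 0, 0], "claw": -1}, {"linear": [0, 0, 0.1], "dr": [0, 0, 0], "claw": -1}, {"linear": [0, 0, 0.1], "dr": [0, 0, 0], "claw": -1}, {"linear": [0, 0, 0], "dr": [0, 0, 0], "claw": -1}, {"linear": [0, 0, 0], "dr": [0, 0, 0], "claw": -1}])

```text
time: 15.05
position: [0.4625, 0.3241, 0.0397]
tool_rot: [2.221, 2.221, -0.0]
contact_force: [-0.8, -0.3, 4.5]
grip_width: 0.093
grip_force: 29.8
```

Touched down at 0.0397. Releasing, then going to the skull.

Request:
arm_command(series=[{"linear": [0, 0, 0], "dr": [0, 0, 0], "claw": -0.5}, {"linear": [0, 0, 0], "dr": [0, 0, 0], "claw": -0.5}, {"linear": [0, 0, 0], "dr": [0, 0, 0], "claw": -0.5}, {"linear": [0, 0, -1], "dr": [0, 0, 0], "claw": -0.5}, {"linear": [0, 0, -3], "dr": [0, 0, 0], "claw": -0.5}, {"linear": [0, 0, -4], "dr": [0, 0, 0], "claw": -0.4}, {"linear": [0, 0, -4], "dr": [0, 0, 0], "claw": 0.4}, {"linear": [0, 0, 0], "dr": [0, 0, 0], "claw": 0.4}, {"linear": [0, 0, 0], "dr": [0, 0, 0], "claw": 0.4}])

```text
time: 15.8
position: [0.464, 0.3252, 0.1627]
tool_rot: [2.221, 2.221, 0.011]
contact_force: [0.2, -0.1, -0.1]
grip_width: 0.694
grip_force: 0.0
```

```bash
python3 - <<'E'
from h import *
go(.476,-.147,.14,67)
E
```

```text
t 15.8 pos [0.464  0.3252 0.1627] yaw 90.0 tilt 0.40 w 0.694 lin cm [-47.23   1.2    2.08] drz 23.0
```

Request:
arm_command(series=[{"linear": [-3.93, 0.1, 0.15], "dr": [0, 0, 0], "claw": 0.4}, {"linear": [-3.93, 0.1, 0.15], "dr": [0, 0, 0], "claw": 0.4}, {"linear": [-3.93, 0.1, 0.15], "dr": [0, 0, 0], "claw": 0.4}, {"linear": [-3.93, 0.1, 0.15], "dr": [0, 0, 0], "claw": 0.4}, {"linear": [-3.93, 0.1, 0.15], "dr": [0, 0, 0], "claw": 0.4}, {"linear": [-3.93, 0.1, 0.15], "dr": [0, 0, 0], "claw": 0.4}, {"linear": [-3.93, 0.1, 0.15], "dr": [0, 0, 0], "claw": 0.4}, {"linear": [-3.93, 0.1, 0.15], "dr": [0, 0, 0], "claw": 0.4}, {"linear": [-3.93, 0.1, 0.15], "dr": [0, 0, 0], "claw": 0.4}, {"linear": [-3.93, 0.1, 0.15], "dr": [0, 0, 0], "claw": 0.4}, {"linear": [-3.93, 0.1, 0.15], "dr": [0, 0, 0], "claw": 0.4}, {"linear": [-3.93, 0.1, 0.15], "dr": [0, 0, 0], "claw": 0.4}, {"linear": [0, 0, 0], "dr": [0, 0, 6], "claw": 0.4}, {"linear": [0, 0, 0], "dr": [0, 0, 6], "claw": 0.4}, {"linear": [0, 0, 0], "dr": [0, 0, 6], "claw": 0.4}, {"linear": [0, 0, 0], "dr": [0, 0, 5], "claw": 0.4}, {"linear": [0, 0, 0], "dr": [0, 0, 0], "claw": 0.4}, {"linear": [0, 0, 0], "dr": [0, 0, 0], "claw": 0.4}])

```text
time: 17.3
position: [0.4738, -0.1472, 0.1404]
tool_rot: [-2.617, -1.736, 0.002]
contact_force: [-0.3, -0.1, -0.6]
grip_width: 0.699
grip_force: 0.0
```

```bash
python3 - <<'E'
from h import *
go(.476,-.147,.028,67)
im=seg([.476,-.147,.0225],.02)
p=camera_params("wrist")
u=np.array([np.cos(np.radians(67)),np.sin(np.radians(67)),0]);X=np.array([.479,-.147,.024])
for d in (-.034,0,.056):
    q=proj(p,X+u*d-[0,0,.008 if d else 0])[0];cv2.circle(im,(int(q[0]),int(q[1])),2,(255,0,0),-1)
save("w4.png",im)
E
```

```text
t 17.3 pos [ 0.4738 -0.1472  0.1404] yaw 67.1 tilt 0.11 w 0.699 lin cm [ 0.11  0.22 11.24] drz 0.1
pred px [320.5 202.2] blob [ 293  125   61  111 4089] rect ((323.0, 180.0), (110.0, 60.0), 90.0) world mid [ 0.4842 -0.1331] sides 0.0476 0.0956 yaw -110.9
```

View pics/w4.png

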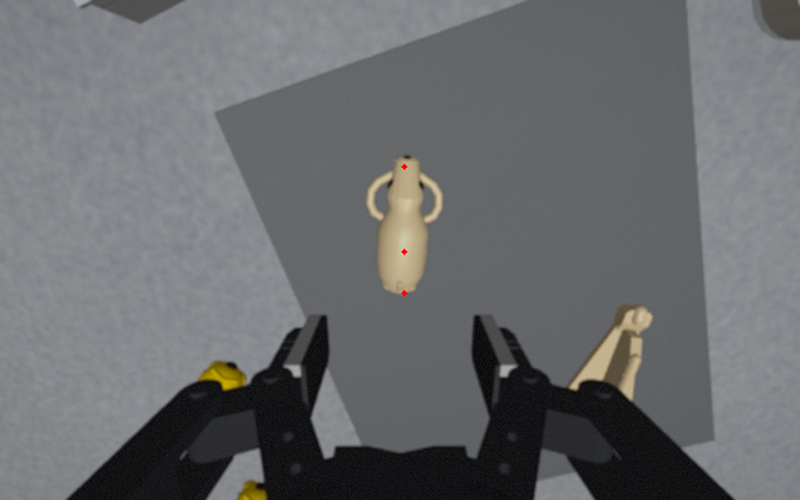

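The wrist picture shows the skull with its muzzle at (406,157) and back at (401,291), in line within 2° and about 3–4 mm further forward than predicted. I'll correct for that and grip.

Request:
arm_command(series=[{"linear": [0.5, 0.15, 3], "dr": [0, 0, 2], "claw": 0.4}, {"linear": [0, 0, 3], "dr": [0, 0, 0], "claw": 0.4}, {"linear": [0, 0, 3], "dr": [0, 0, 0], "claw": 0.4}, {"linear": [0, 0, 1.5], "dr": [0, 0, 0], "claw": 0.4}, {"linear": [0, 0, 0.9], "dr": [0, 0, 0], "claw": 0.4}, {"linear": [0, 0, 0], "dr": [0, 0, 0], "claw": 0.4}, {"linear": [0, 0, 0], "dr": [0, 0, 0], "claw": 0.4}])

```text
time: 17.93
position: [0.478, -0.1436, 0.0273]
tool_rot: [-2.649, -1.689, -0.0]
contact_force: [-0.0, -0.1, 0.7]
grip_width: 0.706
grip_force: 0.0
```

Request:
arm_command(series=[{"linear": [0, 0, 0], "dr": [0, 0, 0], "claw": -1}, {"linear": [0, 0, 0], "dr": [0, 0, 0], "claw": -1}, {"linear": [0, 0, 0], "dr": [0, 0, 0], "claw": -1}, {"linear": [0, 0, 0], "dr": [0, 0, 0], "claw": -1}, {"linear": [0, 0, 0], "dr": [0, 0, 0], "claw": -1}, {"linear": [0, 0, 0], "dr": [0, 0, 0], "claw": -1}], squeeze=30)

```text
time: 18.43
position: [0.4787, -0.1437, 0.0285]
tool_rot: [2.648, 1.687, 0.003]
contact_force: [-1.5, -0.2, 6.5]
grip_width: 0.384
grip_force: 29.7
```

Request:
arm_command(series=[{"linear": [0, 0, -0.5], "dr": [0, 0, 0], "claw": -1}, {"linear": [0, 0, -1], "dr": [0, 0, 0], "claw": -1}, {"linear": [0, 0, 0], "dr": [0, 0, 0], "claw": -1}])

```text
time: 18.68
position: [0.4788, -0.1438, 0.0439]
tool_rot: [2.648, 1.687, 0.004]
contact_force: [0.9, 0.6, -1.2]
grip_width: 0.382
grip_force: 30.1
```

```bash
python3 - <<'E'
from h import *
go(.4605,.1505,.13,90)
im=read_camera("wrist");a=read_camera("side")[130:260,270:430]
save("w5.png",np.hstack([cv2.resize(im[80:380,140:500],(480,400)),cv2.resize(a,(320,260))[:400] if 0 else cv2.copyMakeBorder(cv2.resize(a,(320,260)),0,140,0,0,0)]),1)
E
```

```text
t 18.7 pos [ 0.4788 -0.1438  0.0439] yaw 65.0 tilt 0.18 w 0.382 lin cm [ 25.9  -14.07  -8.63] drz -25.0
```

View pics/w5.png

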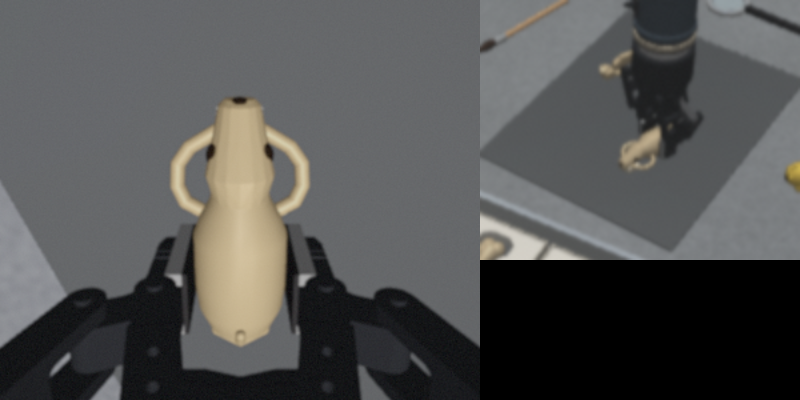

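The skull is gripped squarely and level. Lifting and turning it.

Request:
arm_command(series=[{"linear": [0, 0, -2], "dr": [0, 0, 0], "claw": -1}, {"linear": [0, 0, -3], "dr": [0, 0, 0], "claw": -1}, {"linear": [0, 0, -3], "dr": [0, 0, -5], "claw": -1}, {"linear": [0, 0, -1.5], "dr": [0, 0, -5], "claw": -1}, {"linear": [0, 0, 0], "dr": [0, 0, -5], "claw": -1}, {"linear": [0, 0, 0], "dr": [0, 0, -5], "claw": -1}, {"linear": [0, 0, 0], "dr": [0, 0, -5], "claw": -1}, {"linear": [1.5, 0, 0], "dr": [0, 0, 0], "claw": -1}, {"linear": [3.3, -0.23, 0], "dr": [0, 0, 0], "claw": -1}, {"linear": [3.3, -0.23, 0], "dr": [0, 0, 0], "claw": -1}, {"linear": [3.3, -0.23, 0], "dr": [0, 0, 0], "claw": -1}, {"linear": [3.3, -0.23, 0], "dr": [0, 0, 0], "claw": -1}, {"linear": [3.3, -0.23, 0], "dr": [0, 0, 0], "claw": -1}, {"linear": [3.3, -0.23, 0], "dr": [0, 0, 0], "claw": -1}, {"linear": [3.3, -0.23, 0], "dr": [0, 0, 0], "claw": -1}, {"linear": [3.3, -0.22, 0], "dr": [0, 0, 0], "claw": -1}, {"linear": [1.5, 0, 0], "dr": [0, 0, 0], "claw": -1}, {"linear": [0, 0, 0], "dr": [0, 0, 0], "claw": -1}, {"linear": [0, 0, 0], "dr": [0, 0, 0], "claw": -1}, {"linear": [0, 0, 0], "dr": [0, 0, 0], "claw": -1}])

```text
time: 20.45
position: [0.4593, 0.1492, 0.1369]
tool_rot: [2.223, 2.22, -0.002]
contact_force: [-0.3, -0.5, -1.0]
grip_width: 0.385
grip_force: 30.2
```

```bash
python3 - <<'E'
from h import *
go(.4605,.1505,.045,90)
E
```

```text
t 20.4 pos [0.4593 0.1492 0.1369] yaw 89.9 tilt 0.08 w 0.385 lin cm [0.14 0.13 9.19] drz -0.1
```

Request:
arm_command(series=[{"linear": [0.05, 0.1, 3], "dr": [0, 0, 0], "claw": -1}, {"linear": [0, 0, 3], "dr": [0, 0, 0], "claw": -1}, {"linear": [0, 0, 2], "dr": [0, 0, 0], "claw": -1}, {"linear": [0, 0, 0.6], "dr": [0, 0, 0], "claw": -1}, {"linear": [0, 0, 0.3], "dr": [0, 0, 0], "claw": -1}, {"linear": [0, 0, 0.2], "dr": [0, 0, 0], "claw": -1}, {"linear": [0, 0, 0.1], "dr": [0, 0, 0], "claw": -1}, {"linear": [0, 0, 0], "dr": [0, 0, 0], "claw": -1}, {"linear": [0, 0, 0], "dr": [0, 0, 0], "claw": -1}])

```text
time: 21.2
position: [0.4612, 0.1511, 0.0462]
tool_rot: [2.221, 2.221, 0.003]
contact_force: [0.5, -0.3, -1.2]
grip_width: 0.383
grip_force: 30.2
```

Request:
arm_command(series=[{"linear": [0, 0, 0.1], "dr": [0, 0, 0], "claw": -1}, {"linear": [0, 0, 0.1], "dr": [0, 0, 0], "claw": -1}, {"linear": [0, 0, 0.1], "dr": [0, 0, 0], "claw": -1}, {"linear": [0, 0, 0], "dr": [0, 0, 0], "claw": -1}, {"linear": [0, 0, 0], "dr": [0, 0, 0], "claw": -1}])

```text
time: 21.62
position: [0.4605, 0.151, 0.0422]
tool_rot: [-2.221, -2.222, 0.0]
contact_force: [-1.1, -0.4, -0.7]
grip_width: 0.386
grip_force: 30.2
```

Request:
arm_command(series=[{"linear": [0, 0, 0.1], "dr": [0, 0, 0], "claw": -1}, {"linear": [0, 0, 0.1], "dr": [0, 0, 0], "claw": -1}, {"linear": [0, 0, 0.1], "dr": [0, 0, 0], "claw": -1}, {"linear": [0, 0, 0], "dr": [0, 0, 0], "claw": -1}, {"linear": [0, 0, 0], "dr": [0, 0, 0], "claw": -1}])

```text
time: 22.03
position: [0.4606, 0.151, 0.0395]
tool_rot: [2.221, 2.221, 0.0]
contact_force: [-0.1, -0.1, 3.4]
grip_width: 0.382
grip_force: 30.6
```

Touched down at 0.0395, as predicted. Releasing.

Request:
arm_command(series=[{"linear": [0, 0, 0], "dr": [0, 0, 0], "claw": 0.1}, {"linear": [0, 0, 0], "dr": [0, 0, 0], "claw": 0.1}, {"linear": [0, 0, 0], "dr": [0, 0, 0], "claw": 0.1}, {"linear": [0, 0, -1], "dr": [0, 0, 0], "claw": 0.1}, {"linear": [0, 0, -3], "dr": [0, 0, 0], "claw": 0.1}, {"linear": [0, 0, -4], "dr": [0, 0, 0], "claw": 0.1}, {"linear": [0, 0, -4], "dr": [0, 0, 0], "claw": -0.2}, {"linear": [0, 0, 0], "dr": [0, 0, 0], "claw": -0.2}, {"linear": [0, 0, 0], "dr": [0, 0, 0], "claw": -0.2}])

```text
time: 22.78
position: [0.462, 0.1516, 0.1623]
tool_rot: [2.22, 2.219, 0.009]
contact_force: [-0.1, 0.2, 0.2]
grip_width: 0.399
grip_force: 0.0
```

```bash
python3 - <<'E'
from h import *
go(.591,-.300,.13,58.5)
E
```

```text
t 22.8 pos [0.462  0.1516 0.1623] yaw 90.0 tilt 0.37 w 0.399 lin cm [-45.16  12.88   3.2 ] drz 31.5
```

Request:
arm_command(series=[{"linear": [-3.75, 1.08, 0.2], "dr": [0, 0, 0], "claw": -0.2}, {"linear": [-3.75, 1.08, 0.2], "dr": [0, 0, 0], "claw": -0.2}, {"linear": [-3.75, 1.08, 0.2], "dr": [0, 0, 0], "claw": -0.2}, {"linear": [-3.75, 1.08, 0.2], "dr": [0, 0, 0], "claw": -0.2}, {"linear": [-3.75, 1.08, 0.2], "dr": [0, 0, 0], "claw": -0.2}, {"linear": [-3.75, 1.08, 0.2], "dr": [0, 0, 0], "claw": -0.2}, {"linear": [-3.75, 1.08, 0.2], "dr": [0, 0, 0], "claw": -0.2}, {"linear": [-3.75, 1.08, 0.2], "dr": [0, 0, 0], "claw": -0.2}, {"linear": [-3.75, 1.08, 0.2], "dr": [0, 0, 0], "claw": -0.2}, {"linear": [-3.75, 1.08, 0.2], "dr": [0, 0, 0], "claw": -0.2}, {"linear": [-3.75, 1.08, 0.2], "dr": [0, 0, 0], "claw": -0.2}, {"linear": [-3.75, 1.08, 0.2], "dr": [0, 0, 0], "claw": -0.2}, {"linear": [0, 0, 0], "dr": [0, 0, 6.3], "claw": -0.2}, {"linear": [0, 0, 0], "dr": [0, 0, 6.3], "claw": -0.2}, {"linear": [0, 0, 0], "dr": [0, 0, 6.3], "claw": -0.2}, {"linear": [0, 0, 0], "dr": [0, 0, 6.3], "claw": -0.2}, {"linear": [0, 0, 0], "dr": [0, 0, 6.3], "claw": -0.2}, {"linear": [0, 0, 0], "dr": [0, 0, 0], "claw": -0.2}, {"linear": [0, 0, 0], "dr": [0, 0, 0], "claw": -0.2}])

```text
time: 24.37
position: [0.5894, -0.2985, 0.1339]
tool_rot: [-2.737, -1.538, 0.003]
contact_force: [-0.4, 0.4, 0.3]
grip_width: 0.403
grip_force: 0.0
```

```bash
python3 - <<'E'
from h import *
go(.591,-.300,.031,58.5)
im=seg([.591,-.3,.016],.009)
p=camera_params("wrist")
u=np.array([np.cos(np.radians(58.5)),np.sin(np.radians(58.5)),0]);X=np.array([.594,-.300,0])
for d,z in ((-.038,.009),(-.02,.028),(.0,.028),(.051,.012)):
    q=proj(p,X+u*d+[0,0,z])[0];cv2.circle(im,(int(q[0]),int(q[1])),1,(255,0,0),-1)
im=im[60:340,150:490]
save("w6.png",im,2)
E
```

```text
t 24.4 pos [ 0.5894 -0.2985  0.1339] yaw 58.7 tilt 0.15 w 0.403 lin cm [-0.04  0.24 10.29] drz 0.2
pred px [321.  204.2] blob [ 294  141   62  105 4092] rect ((325.5565490722656, 192.73890686035156), (61.080909729003906, 103.6676025390625), 1.4320961236953735) world mid [ 0.5972 -0.2974] sides 0.0942 0.0502 yaw 55.8
```

View pics/w6.png

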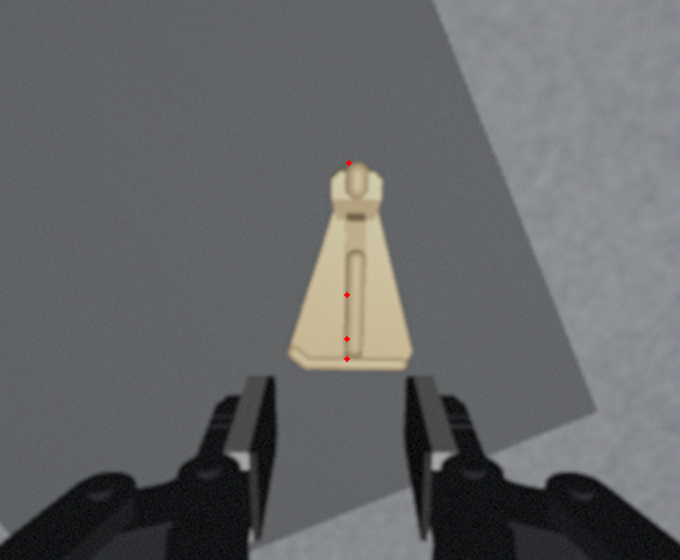

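The wrist crop shows the ridge in line with the tool, at x≈355 against 347 predicted (2 mm right), spanning rows 252–357. Correcting and gripping.

Request:
arm_command(series=[{"linear": [-0.15, 0.35, 3], "dr": [0, 0, 0], "claw": -0.2}, {"linear": [0, 0, 3], "dr": [0, 0, 0], "claw": -0.2}, {"linear": [0, 0, 2.5], "dr": [0, 0, 0], "claw": -0.2}, {"linear": [0, 0, 1.8], "dr": [0, 0, 0], "claw": -0.2}, {"linear": [0, 0, 0], "dr": [0, 0, 0], "claw": -0.2}, {"linear": [0, 0, 0], "dr": [0, 0, 0], "claw": -1}, {"linear": [0, 0, 0], "dr": [0, 0, 0], "claw": -1}, {"linear": [0, 0, 0], "dr": [0, 0, 0], "claw": -1}, {"linear": [0, 0, 0], "dr": [0, 0, 0], "claw": -1}, {"linear": [0, 0, 0], "dr": [0, 0, 0], "claw": -1}, {"linear": [0, 0, 0], "dr": [0, 0, 0], "claw": -1}], squeeze=30)

```text
time: 25.33
position: [0.5931, -0.3025, 0.0336]
tool_rot: [2.739, 1.534, 0.002]
contact_force: [0.2, -1.2, 4.1]
grip_width: 0.079
grip_force: 34.4
```

Request:
arm_command(series=[{"linear": [0, 0, -1], "dr": [0, 0, 0], "claw": -1}, {"linear": [0, 0, -2], "dr": [0, 0, 0], "claw": -1}, {"linear": [0, 0, -3], "dr": [0, 0, -6.3], "claw": -1}, {"linear": [0, 0, -3], "dr": [0, 0, -6.3], "claw": -1}, {"linear": [0, 0, -1.5], "dr": [0, 0, -6.3], "claw": -1}, {"linear": [0, 0, 0], "dr": [0, 0, -6.3], "claw": -1}, {"linear": [0, 0, 0], "dr": [0, 0, -6.3], "claw": -1}, {"linear": [0, 0, 0], "dr": [0, 0, 0], "claw": -1}, {"linear": [0, 0, 0], "dr": [0, 0, 0], "claw": -1}])

```text
time: 26.08
position: [0.5921, -0.3022, 0.1377]
tool_rot: [2.225, 2.218, 0.001]
contact_force: [0.2, -0.4, -1.1]
grip_width: 0.078
grip_force: 33.8
```

```bash
python3 - <<'E'
from h import *
go(.575,.3233,.13,90)
o=get_obs()["position"]
seg(o-[0,0,.02],o[2]-.027)
E
```

```text
t 26.1 pos [ 0.5921 -0.3022  0.1377] yaw 89.8 tilt 0.02 w 0.078 lin cm [62.55 -1.9   0.78] drz -0.2
pred px [316.7 260. ] blob [ 275  162   79  155 5161] rect ((321.13470458984375, 240.00210571289062), (69.89832305908203, 152.4237518310547), 12.200469970703125) world mid [ 0.5939 -0.2976] sides 0.0928 0.036 yaw 76.7
```

Request:
arm_command(series=[{"linear": [1.75, 0, 0], "dr": [0, 0, 0], "claw": -1}, {"linear": [3.7, -0.12, 0], "dr": [0, 0, 0], "claw": -1}, {"linear": [3.7, -0.12, 0], "dr": [0, 0, 0], "claw": -1}, {"linear": [3.7, -0.12, 0], "dr": [0, 0, 0], "claw": -1}, {"linear": [3.7, -0.12, 0], "dr": [0, 0, 0], "claw": -1}, {"linear": [3.7, -0.12, 0], "dr": [0, 0, 0], "claw": -1}, {"linear": [3.7, -0.12, 0], "dr": [0, 0, 0], "claw": -1}, {"linear": [3.7, -0.12, 0], "dr": [0, 0, 0], "claw": -1}, {"linear": [3.7, -0.12, 0], "dr": [0, 0, 0], "claw": -1}, {"linear": [3.7, -0.12, 0], "dr": [0, 0, 0], "claw": -1}, {"linear": [3.7, -0.12, 0], "dr": [0, 0, 0], "claw": -1}, {"linear": [3.7, -0.12, 0], "dr": [0, 0, 0], "claw": -1}, {"linear": [3.7, -0.12, 0], "dr": [0, 0, 0], "claw": -1}, {"linear": [3.7, -0.12, 0], "dr": [0, 0, 0], "claw": -1}, {"linear": [3.7, -0.12, 0], "dr": [0, 0, 0], "claw": -1}, {"linear": [3.7, -0.12, 0], "dr": [0, 0, 0], "claw": -1}, {"linear": [3.7, -0.12, 0], "dr": [0, 0, 0], "claw": -1}, {"linear": [1.6, 0, 0], "dr": [0, 0, 0], "claw": -1}, {"linear": [0, 0, 0], "dr": [0, 0, 0], "claw": -1}, {"linear": [0, 0, 0], "dr": [0, 0, 0], "claw": -1}])

```text
time: 27.8
position: [0.5726, 0.3241, 0.1367]
tool_rot: [2.22, 2.222, -0.002]
contact_force: [-0.2, -1.3, -0.8]
grip_width: 0.081
grip_force: 33.8
```

```bash
python3 - <<'E'
from h import *
go(.575,.3233,.050,90)
E
```

```text
t 27.8 pos [0.5726 0.3241 0.1367] yaw 90.1 tilt 0.07 w 0.081 lin cm [-0.07  0.25  8.67] drz 0.1
```

Request:
arm_command(series=[{"linear": [-0.1, 0.2, 3], "dr": [0, 0, 0], "claw": -1}, {"linear": [0, 0, 3], "dr": [0, 0, 0], "claw": -1}, {"linear": [0, 0, 1.5], "dr": [0, 0, 0], "claw": -1}, {"linear": [0, 0, 0.6], "dr": [0, 0, 0], "claw": -1}, {"linear": [0, 0, 0.3], "dr": [0, 0, 0], "claw": -1}, {"linear": [0, 0, 0.1], "dr": [0, 0, 0], "claw": -1}, {"linear": [0, 0, 0.1], "dr": [0, 0, 0], "claw": -1}, {"linear": [0, 0, 0], "dr": [0, 0, 0], "claw": -1}, {"linear": [0, 0, 0], "dr": [0, 0, 0], "claw": -1}])

```text
time: 28.55
position: [0.5758, 0.3226, 0.0524]
tool_rot: [2.221, 2.221, 0.003]
contact_force: [0.4, -0.1, -0.1]
grip_width: 0.083
grip_force: 33.8
```

Request:
arm_command(series=[{"linear": [0, 0, 0.1], "dr": [0, 0, 0], "claw": -1}, {"linear": [0, 0, 0.1], "dr": [0, 0, 0], "claw": -1}, {"linear": [0, 0, 0.1], "dr": [0, 0, 0], "claw": -1}, {"linear": [0, 0, 0], "dr": [0, 0, 0], "claw": -1}, {"linear": [0, 0, 0], "dr": [0, 0, 0], "claw": -1}])

```text
time: 28.97
position: [0.575, 0.3224, 0.0481]
tool_rot: [-2.221, -2.222, 0.0]
contact_force: [-0.9, -0.8, 0.2]
grip_width: 0.082
grip_force: 33.8
```

Request:
arm_command(series=[{"linear": [0, 0, 0.1], "dr": [0, 0, 0], "claw": -1}, {"linear": [0, 0, 0.1], "dr": [0, 0, 0], "claw": -1}, {"linear": [0, 0, 0.1], "dr": [0, 0, 0], "claw": -1}, {"linear": [0, 0, 0.1], "dr": [0, 0, 0], "claw": -1}, {"linear": [0, 0, 0], "dr": [0, 0, 0], "claw": -1}, {"linear": [0, 0, 0], "dr": [0, 0, 0], "claw": -1}])

```text
time: 29.47
position: [0.5751, 0.3223, 0.0446]
tool_rot: [2.222, 2.221, 0.0]
contact_force: [-1.2, -0.9, 4.2]
grip_width: 0.079
grip_force: 34.3
```

Touched down at 0.0446, as predicted. Releasing, retreating clear, then the final check.

Request:
arm_command(series=[{"linear": [0, 0, 0], "dr": [0, 0, 0], "claw": -0.5}, {"linear": [0, 0, 0], "dr": [0, 0, 0], "claw": -0.5}, {"linear": [0, 0, 0], "dr": [0, 0, 0], "claw": -0.5}, {"linear": [0, 0, -1], "dr": [0, 0, 0], "claw": -0.5}, {"linear": [0, 0, -3], "dr": [0, 0, 0], "claw": -0.5}, {"linear": [0, 0, -4], "dr": [0, 0, 0], "claw": -0.5}, {"linear": [0, 0, -4], "dr": [0, 0, 0], "claw": 0}, {"linear": [-4, 0, -0.5], "dr": [0, 0, 0], "claw": 0}, {"linear": [-4, 0, -0.5], "dr": [0, 0, 0], "claw": 0}, {"linear": [-4, 0, -0.5], "dr": [0, 0, 0], "claw": 0}, {"linear": [-4, 0, -0.5], "dr": [0, 0, 0], "claw": 0}, {"linear": [-4, 0, -0.5], "dr": [0, 0, 0], "claw": 0}, {"linear": [-4, 0, -0.5], "dr": [0, 0, 0], "claw": 0}, {"linear": [-4, 0, -0.5], "dr": [0, 0, 0], "claw": 0}, {"linear": [-4, 0, -0.5], "dr": [0, 0, 0], "claw": 0}, {"linear": [-4, 0, -0.5], "dr": [0, 0, 0], "claw": 0}, {"linear": [-4, 0, -0.5], "dr": [0, 0, 0], "claw": 0}, {"linear": [0, 0, 0], "dr": [0, 0, 0], "claw": 0}, {"linear": [0, 0, 0], "dr": [0, 0, 0], "claw": 0}])

```text
time: 31.05
position: [0.575, -0.0812, 0.2153]
tool_rot: [2.227, 2.213, 0.001]
contact_force: [-0.5, 1.3, -0.9]
grip_width: 0.501
grip_force: 0.0
```

```bash
python3 - <<'E'
from h import *
T=[]
for n in ("side","scene"):
    p=camera_params(n);im=read_camera(n)
    gx,gy=np.meshgrid(np.arange(.39,.65,.0007),np.arange(.42,.04,-.0007))
    q=proj(p,np.stack([gx,gy,0*gx+.029],-1)).reshape(*gx.shape,2).astype(np.float32)
    T.append(cv2.remap(im,q,None,cv2.INTER_CUBIC))
save("final.png",np.hstack(T),1.05);print(get_obs()["position"])
E
```

```text
[ 0.57514812 -0.07654053  0.21455438]
```

View pics/final.png

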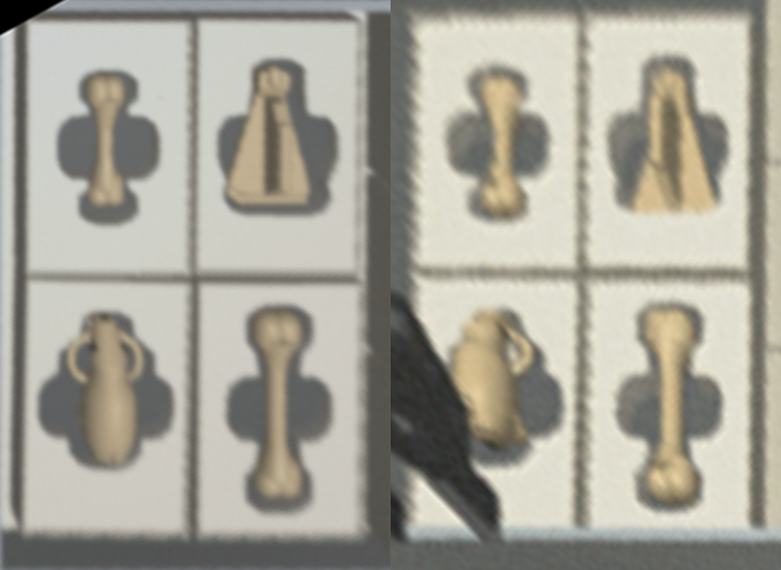

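All four bones lie inside their own cut-outs: short at (105,140), blade at (270,140), skull at (108,390) and long at (277,400). Handing in.

```bash
python3 -c "
from h import *
print(get_obs()['dq'].round(3));print(order.job_done())"
```

```text
[-0.023  0.005 -0.02   0.004  0.001  0.     0.002]
the job is handed in; nothing more can be done
None
```

I set all four bones down in their own cut-outs and handed the job in at about 31 s; the final pictures show each one inside its place, but I did not re-measure the jar or lens, and the hand-in returned no verdict.

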